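# Reset the tripped power pack

### The arm

A 7-joint arm with a two-finger parallel gripper is mounted at the origin on a cart in front of the work surface, level with it; the furniture and walls round the work are solid. World frame = base frame: x ahead of the robot, y to its left, z up, the work surface at z = 0. Lengths are in m, angles in rad, forces in N, time in s.
With the tool pointing down it reaches from about 0.4 to 0.85 m from the base axis. Payload 4.5 kg.
Tool frame: the origin (TCP) lies at the very end of the fingers, on their centre line; the grasp point (between the pads) lies 19 mm behind it (r.pinch_z is the distance from the TCP to the grasp point, in m); z points along the fingers, y is the line along which they close (so a half turn about z gives the same grasp; the last joint's range is limited). The gripper opens to 88 mm and grips with 3 to 60 N. Pads are 18 mm wide; open, the fingers measure 123 mm over their backs; the gripper's body (75 mm by 187 mm) begins 45 mm behind the grasp point.
Start: joints at [-1.157, 0.689, -0.195, 1.565, 0.157, 0.902, -0.215], TCP at [0.232, 0.58, 0.239] pointing down, gripper open.
Joint ranges: [-3.01, 3.01], [-0.46, 2.08], [-1.47, 1.51], [0.13, 2.56], [-1, 4.14], [0.04, 2.09], [-2.66, 2.66]. Speed limits (rad/s): [2.57, 2.57, 3.14, 3.14, 3.14, 3.14, 3.14].

### API

Orientations are given as a unit quaternion [x, y, z, w].
In Python, from plant import r, cams gives the robot as it stands.
- The arm moves only by the shell command python3 -m pendant 'ROWS' [FORCE]. ROWS is JSON, a list of rows, each a list of 3 entries, a list of its own where there are three numbers: the closure, from -1 (fully open) to 1 (shut), then the shift along the tool's x, y, z in mm, then the turn, a rotation vector about the tool's x, y, z in degrees. A call has 1 to 8 rows; each row shifts and turns the commanded pose from where the row before left it, along the tool's axes as they then stand; what a row does not reach is not made up. A row lasts 1/8 s, in which the tool goes at most 62.5 mm and 10.7 degrees, less where a joint would pass 70% of its speed; a pose out of reach is approached as far as the arm can. A call with a gripper value outside its range is refused whole. The fingers move at their own pace and stop on an object; FORCE is the grip in N (left out, the last holds). Time passes only in rows, so rows that do not move let the fingers close. It gives the time, the measured TCP pose, the force, the opening and the grip force at its end, in the units of the state.
- r.get_state(): the state, without advancing time (a new reading comes with each control period).
- cams.snapshot(name): name is "scene" or "side" or "wrist"; returns a dict with "img" (480x640x3 uint8, red, green, blue), "camera_matrix" (3x3 intrinsics, pixels), "D" ([k1, k2, p1, p2, k3] as OpenCV has them; the pictures are not rectified), "camera_from_world" (4x4, takes a point from world to camera coordinates); the wrist camera has in their place "tool_from_camera" (4x4, takes a point from camera to tool coordinates, whose origin is the TCP and whose axes are the flange's). Camera axes: x right, y up, looking along -z (the intrinsics and any distortion apply to the point x, -y, -z); pixel columns grow to the right and rows downward; lengths in m; the calibration is good to about 2 mm. A picture is of the moment at which its call begins: read the wrist's pose just before it. There is no depth.
- r.finish_job(): hands the job in; it is judged then, once.
The state is a dict: "clock": time; "q": joint angles; "qd": joint speeds; "joint_torque": joint torques, N m; "tool_pos": TCP position; "eef_rot": TCP orientation; "contact_force": force on the tool from outside, world axes, zero at the start; "moment": the same for the moment, N m; "opening": opening from 0.0 (shut) to 1.0 (fully open); "finger_force": force on a finger pad.
Only numpy, scipy, OpenCV 4.12 (cv2) and the standard library are available. Lean on these libraries where they do the work, as an engineer would, in place of code of your own. Each camera call takes 0.05 s, during which the arm holds its last target. There are 200 camera calls.

### The job

The bench's battery power pack has tripped its overload cut-out. While its main switch is still off, push the dust shutter fully open, reach into the well and press the sunken red reset button fully home so that it stays in; after that push the shutter fully shut again against the sawdust and push the white switch lever right over to on. Only push and press with the fingertips: do not lift, carry or shove the pack, and leave the things lying round it where they are.

Things in the scene. Friction and masses are not known exactly. Their poses are not given: they have to be found in the camera images.
- power_pack: dark grey battery pack with orange bumpers at both ends, loose on the worktop, about 4.5 kg, 150 (x) x 250 (y) x 89 mm. Origin: centre of its underside; x to its back (black carry handle, out to x = 99 mm), y to its left end, z up; yaw within 0.35 rad. Flat black deck at z = 88 mm; on it only the shutter ridge and the switch lever (at x = 0, y = -86 mm) stand more than 6 mm proud
- well_mouth (a point): centre of the mouth of the square well in the deck, level with the deck, at x = 0, y = -5 mm of the pack; the well is 44 x 44 mm, its sides along the pack's x and y, its floor 24 mm below the deck. Fixed on the pack, axes as the pack's
- shutter (a joint): dust shutter, grey metal plate 56 (x) x 64 (y) mm, its top 4 mm above the deck, in two rails 6 mm high. Value in m: 0 = fully shut over the well, 0.060 = fully open, slid towards the pack's +y (left) end; from 0.054 on the whole well is free. Starts 0 to 8 mm open, slides at about 1.5 N, stays where it is left; rigid stops
- shutter_ridge (a point): top centre of the black ridge across the middle of the shutter, by which it is pushed either way: 42 mm long along the pack's x, 9 mm thick along y, its top 17 mm above the deck and 13 mm above the shutter plate. Moves with the shutter
- reset_button (a joint): red reset button at the centre of the well, round, 23 mm across. Value in m, downward: 0 to 0.001 = tripped (popped up), 0.006 = fully home. It needs about 4 to 5 N to move, has no spring and stays where it is pushed; rigid stop when home
- button_top (a point): centre of the button's top: 16 mm below the deck when popped up, 22 mm below it (2 mm above the well's floor) when home. Moves with the button
- switch_lever (a joint): white round bat lever of the main switch, 12 mm thick at the top, 30 mm long from its pivot at deck level. It swings in the pack's x-z plane. Value in rad: 0 to 0.08 = off, leaning 0.45 rad to the pack's -x (front, red dot); 0.9 = on, leaning 0.45 rad to +x (back, green dot). About 2 N at its top moves it; it stays where it is left; rigid stops
- lever_tip (a point): centre of the lever's round end, 27 mm above the deck in both end positions. Moves with the lever
- tuner_tin: round tin with navy lid, 72 mm across, 28 mm high, loose bystander; origin under its centre
- bridge_blank: black ebony bar 30 x 160 x 10 mm, loose bystander; origin under its centre
- dowel: pale square stick 16 x 130 x 12 mm, loose bystander; origin under its centre
- glue_cup: clear glue cup with a wooden stirring stick, 64 x 84 x 73 mm, loose bystander; origin under its centre

How it is judged:
On the way, in this order (a step that is already met when the one before it is completed fails the run):
1. the shutter is pushed open while the switch is off (value of joint shutter above 0.05 m and value of joint switch_lever below 0.3 rad), for 0.2 s.
2. the reset button is pressed home in its well while the switch is off (value of joint reset_button above 0.005 m and value of joint switch_lever below 0.3 rad), for 0.2 s.
At the end, for the whole second after the job is handed in: The reset button is home (at least 5 of its 6 mm), the shutter is shut (less than 5 mm open), the switch lever is over to on (above 0.78 of 0.9 rad), and the pack stands at rest on the worktop within 20 mm of where it stood. Shutter and lever may be done in either order once the button is home (value of joint reset_button above 0.005 m and value of joint shutter below 0.005 m and value of joint switch_lever above 0.78 rad and distance of power_pack from where it was at the start of the episode below 0.02 m and linear speed of power_pack below 0.01 m/s and height (world z) of power_pack below 0.005 m); the robot touches nothing.
It fails at once if the switch is put on before the button is home (value of joint switch_lever above 0.45 rad and value of joint reset_button below 0.005 m).
It fails at once if the pack is lifted, tipped or shoved (10 mm up, 0.1 rad, 25 mm) (height (world z) of power_pack above 0.01 m or angle between power_pack's own z axis and vertical above 0.1 rad or distance of power_pack from where it was at the start of the episode above 0.025 m).
It fails at once if a bystander is lifted, carried or knocked away by more than 30 mm (distance of any of tuner_tin, bridge_blank, dowel, glue_cup from where it was at the start of the episode above 0.03 m).
It also fails if it takes over 45 s, if anything falls off the work surface, if the arm or the gripper's body presses on something with over 40 N, if the wrist force passes 120 N, or if a joint passes its speed limit or range.

## Working session

There is one attempt and no reset: what is moved stays moved. The work goes in short steps, Python scripts to look and compute and a shell command to move; the robot and the scene stay as the last step left them, time stands still between calls to the robot, and variables do not carry over. Pictures are saved under pics/ and viewed, at most 12 in all, crops included, and the job is handed in when it is done.

```bash
mkdir -p pics; ls
python3 - <<'E'
from plant import r,cams
import cv2,numpy as np
s=r.get_state();print(s)
for n in("scene","side"):
    d=cams.snapshot(n);cv2.imwrite(f"pics/{n}0.png",d["img"][:,:,::-1])
    print(n,d["camera_matrix"],d["D"],d["camera_from_world"])
E
```

```text
pics
{'clock': 0.0, 'q': array([-1.1571889 ,  0.6899596 , -0.1945249 ,  1.56634639,  0.15728667,
        0.90248219, -0.21511932]), 'qd': array([-0.00077627,  0.00048887, -0.00093558,  0.00105694, -0.00014203,
       -0.00019092,  0.00034451]), 'joint_torque': array([-2.32276670e-04, -5.27565479e+01, -1.26695450e+00, -1.53430277e+01,
       -5.26409259e-02,  6.47666340e-03,  1.78392452e-04]), 'tool_pos': array([0.23151721, 0.57986126, 0.23792489]), 'eef_rot': array([ 1.88732089e-01,  9.82028199e-01, -8.95232650e-04, -1.13842431e-04]), 'contact_force': array([0.18773458, 0.79021138, 1.2984431 ]), 'moment': array([-0.05371927,  0.00719111, -0.0049543 ]), 'finger_force': 0.0, 'opening': 0.9988305231623791}
scene [[438.11028567   0.         318.20060635]
 [  0.         438.11028567 232.2130698 ]
 [  0.           0.           1.        ]] [0.01017163 0.         0.         0.         0.        ] [[ 0.66020701 -0.75104045  0.00805933 -0.3892852 ]
 [ 0.32465456  0.29503293  0.89864063 -0.2472947 ]
 [-0.67729323 -0.59067235  0.43861151 -0.86134201]
 [ 0.          0.          0.          1.        ]]
side [[536.56823908   0.         312.91464867]
 [  0.         536.56823908 240.99330276]
 [  0.           0.           1.        ]] [-0.12584178  0.          0.          0.          0.        ] [[-0.97182501 -0.2350955  -0.01691904  0.52956811]
 [ 0.07962017 -0.39499534  0.91522637 -0.1451626 ]
 [-0.22184855  0.88809278  0.40258469 -1.31786596]
 [ 0.          0.          0.          1.        ]]
```

View pics/scene0.png

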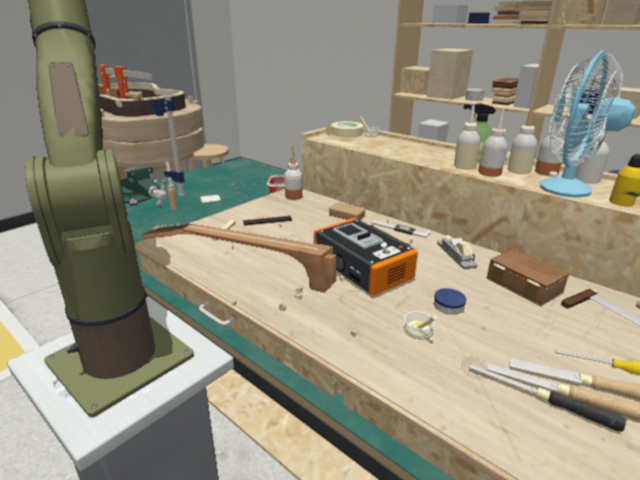

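View pics/side0.png

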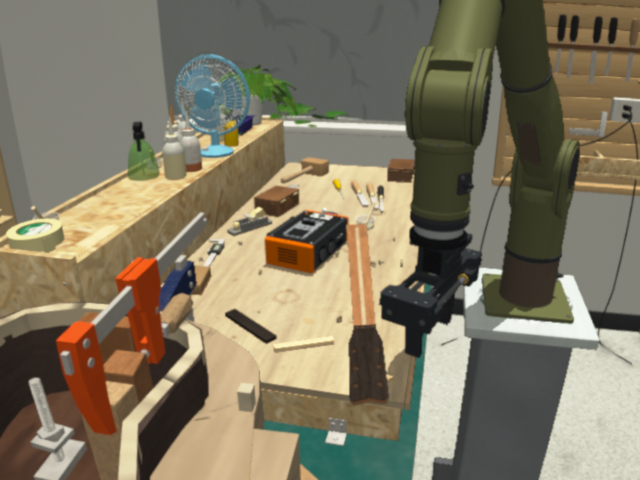

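The pack is at about (365,253) in the scene view and (307,240) in the side view. A wooden guitar neck lies close along its front. I'll enlarge both.

Run:
```python
import cv2,numpy as np
a=cv2.imread("pics/scene0.png")[205:305,300:430];b=cv2.imread("pics/side0.png")[195:285,250:360]
a=cv2.resize(a,(780,600),interpolation=cv2.INTER_CUBIC);b=cv2.resize(b,(660,540),interpolation=cv2.INTER_CUBIC)
cv2.imwrite("pics/a.png",a);cv2.imwrite("pics/b.png",b)
```

```text
(no output)
```

View pics/a.png

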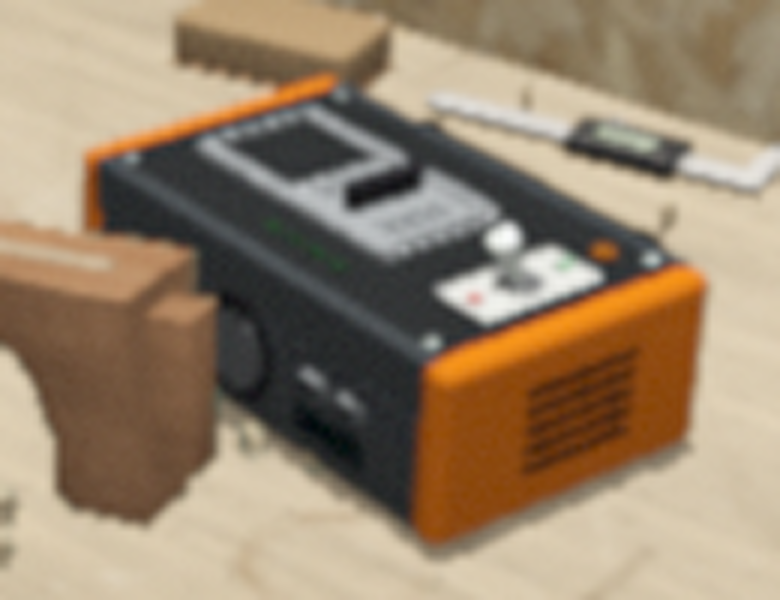

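The crop shows the shutter shut, its ridge at scene pixel ~(364,235) and the lever ball at ~(384,245). The top corners of the orange bumpers are at ~(371.5,266), (416.5,251.5), (315,231) and (355.5,218).

```bash
cat > h.py <<'E'
from plant import r,cams
import cv2,numpy as np
from scipy.spatial.transform import Rotation as R
def ray(uv,K,D,Tcw):
    p=cv2.undistortPoints(np.array([[uv]],float),np.array(K),np.array(D)).ravel()
    T=np.linalg.inv(Tcw); return T[:3,3],T[:3,:3]@np.array([p[0],-p[1],-1])
def onz(uv,d,z):
    o,v=ray(uv,d["camera_matrix"],d["D"],d["camera_from_world"]);return o+v*(z-o[2])/v[2]
def wrist(name):
    s=r.get_state();d=cams.snapshot("wrist")
    W=np.eye(4);W[:3,:3]=R.from_quat(s["eef_rot"]).as_matrix();W[:3,3]=s["tool_pos"]
    d["camera_from_world"]=np.linalg.inv(W@np.array(d["tool_from_camera"]))
    cv2.imwrite(name,d["img"][:,:,::-1]);np.save(name[:-4]+".npy",d,allow_pickle=True);return d
def load(n): return np.load(n,allow_pickle=True).item()
def totool(p,yaw=None):
    """shift in mm in tool axes from the present TCP to p"""
    s=r.get_state();M=R.from_quat(s["eef_rot"]).as_matrix()
    return np.round(M.T@(np.array(p)-s["tool_pos"])*1000,1)
def st():
    s=r.get_state();M=R.from_quat(s["eef_rot"]).as_matrix();print("t",round(s["clock"],2),"tcp",s["tool_pos"].round(4),"x",M[:,0].round(3),"y",M[:,1].round(3),"z",M[:,2].round(3),"F",s["contact_force"].round(2),"op",round(s["opening"],3))
E
python3 - <<'E'
from h import *
d=cams.snapshot("scene")
for uv,z in [((371.5,266),.089),((416.5,251.5),.089),((315,231),.089),((355.5,218),.089),((383.8,244.7),.115),((363.8,235.3),.105)]: print(uv,onz(uv,d,z).round(4))
st(); print(cams.snapshot("wrist")["tool_from_camera"], cams.snapshot("wrist")["camera_matrix"])
E
```

```text
(371.5, 266) [ 0.4969 -0.2448  0.089 ]
(416.5, 251.5) [ 0.6294 -0.2864  0.089 ]
(315, 231) [ 0.5477 -0.0245  0.089 ]
(355.5, 218) [ 0.6898 -0.0536  0.089 ]
(383.8, 244.7) [ 0.5624 -0.2328  0.115 ]
(363.8, 235.3) [ 0.5882 -0.1556  0.105 ]
t 0.15 tcp [0.2316 0.58   0.2381] x [-0.929  0.371 -0.   ] y [ 0.371  0.929 -0.001] z [-0.    -0.001 -1.   ] F [-0.21  0.92 -0.21] op 1.001
[[-1.16030338e-04  9.57881571e-01  2.87163510e-01  7.37531997e-02]
 [ 9.99999930e-01  9.33008227e-06  3.72934625e-04  5.21147664e-04]
 [ 3.54547945e-04  2.87163533e-01 -9.57881506e-01 -1.45679547e-01]
 [ 0.00000000e+00  0.00000000e+00  0.00000000e+00  1.00000000e+00]] [[333.66075406   0.         318.21140601]
 [  0.         333.66075406 237.83643906]
 [  0.           0.           1.        ]]
```

```bash
python3 -m pendant '[[1,[-40,-36.5,-3],[0,0,0]],[1,[-40,-36.5,-3],[0,0,0]],[1,[-40,-36.5,-3],[0,0,0]],[1,[-40,-36.5,-3],[0,0,0]],[1,[-40,-36.5,-3],[0,0,0]],[1,[-40,-36.5,-3],[0,0,0]],[1,[-40,-36.5,-3],[0,0,0]],[1,[-40,-36.5,-3],[0,0,0]]]'
python3 -m pendant '[[1,[-40,-36.5,-3],[0,0,0]],[1,[-40,-36.5,-3],[0,0,0]],[1,[-40,-36.5,-3],[0,0,0]],[1,[-40,-36.5,-3],[0,0,0]],[1,[-40,-36.5,-3],[0,0,0]],[1,[-40,-36.5,-3],[0,0,0]],[1,[-40,-36.5,-3],[0,0,-8.7]],[1,[0,0,0],[0,0,0]]]'
python3 - <<'E'
from h import *
st();wrist("pics/w1.png")
E
```

```text
clock: 1.25
tool_pos: [0.4213, 0.1891, 0.263]
eef_rot: [0.189, 0.982, 0.0, 0.0]
contact_force: [1.2, 1.0, -0.4]
opening: 0.118
finger_force: 0.0
clock: 2.25
tool_pos: [0.5866, -0.1565, 0.2831]
eef_rot: [0.118, 0.993, -0.001, 0.001]
contact_force: [-0.0, -0.1, 0.4]
opening: 0.006
finger_force: 0.0
t 2.25 tcp [ 0.5866 -0.1565  0.2831] x [-0.972  0.234 -0.001] y [ 0.234  0.972 -0.003] z [ 0.001 -0.003 -1.   ] F [-0.   -0.13  0.4 ] op 0.006
```

View pics/w1.png

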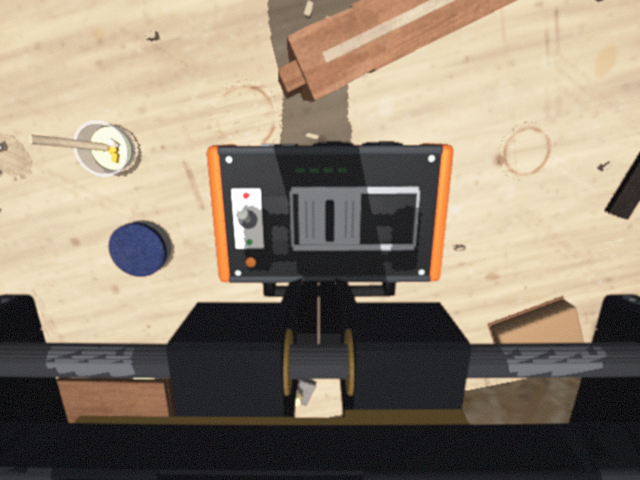

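The wrist view is clear. Deck screws are at (229,159), (431,158), (238,272) and (421,271), the ridge is at (330,221), and the lever is at ~(246,215). I'll refine these.

Run:
```python
from h import *
d=load("pics/w1.npy");im=d["img"].astype(int)
P=[]
for (u,v) in [(229,159),(431,158),(238,272),(421,271)]:
    w=im[v-6:v+7,u-6:u+7].min(2);ys,xs=np.nonzero(w>140)
    c=(u-6+xs.mean(),v-6+ys.mean());p=onz(c,d,.088);P.append(p);print(np.round(c,1),len(xs),p.round(4))
P=np.array(P);c=P.mean(0);ey=((P[1]-P[0])+(P[3]-P[2]))[:2];print("ctr",c.round(4),"yaw",np.arctan2(-ey[0],ey[1]),"lens",[np.linalg.norm(P[a]-P[b]).round(4) for a,b in((0,1),(2,3),(0,2),(1,3))])
h=cv2.cvtColor(d["img"],cv2.COLOR_RGB2HSV);m=cv2.inRange(h,(5,150,120),(20,255,255))
for a,b in((200,240),(420,470)):
    q=np.zeros_like(m);q[130:290,a:b]=m[130:290,a:b];ys,xs=np.nonzero(q);pts=np.c_[xs,ys]
    (box)=cv2.boxPoints(cv2.minAreaRect(pts.astype(np.float32)));print([onz(x,d,.089)[:2].round(4) for x in box])
q=(im.max(2)<45)[195:248,322:340];ys,xs=np.nonzero(q);c2=(322+xs.mean(),195+ys.mean());print("ridge",c2,len(xs),onz(c2,d,.105).round(4))
cv2.imwrite("pics/c1.png",cv2.resize(d["img"][180:262,220:350,::-1],None,fx=6,fy=6,interpolation=cv2.INTER_CUBIC))
```

```text
[228.5 159.2] 45 [ 0.5138 -0.2314  0.088 ]
[431.1 158. ] 42 [ 0.5599 -0.0345  0.088 ]
[237.5 272.6] 31 [ 0.6326 -0.2594  0.088 ]
[420.9 271.8] 32 [ 0.6788 -0.0625  0.088 ]
ctr [ 0.5963 -0.147   0.088 ] yaw -0.23011155847297368 lens [np.float64(0.2022), np.float64(0.2023), np.float64(0.1221), np.float64(0.1221)]
[array([ 0.497, -0.249]), array([ 0.4986, -0.2375]), array([ 0.6399, -0.2688]), array([ 0.6383, -0.2818])]
[array([ 0.6895, -0.0565]), array([ 0.5491, -0.023 ]), array([ 0.5527, -0.0122]), array([ 0.6938, -0.0444])]
ridge (np.float64(329.09737827715355), np.float64(220.374531835206)) 267 [ 0.5944 -0.1473  0.105 ]
```

View pics/c1.png

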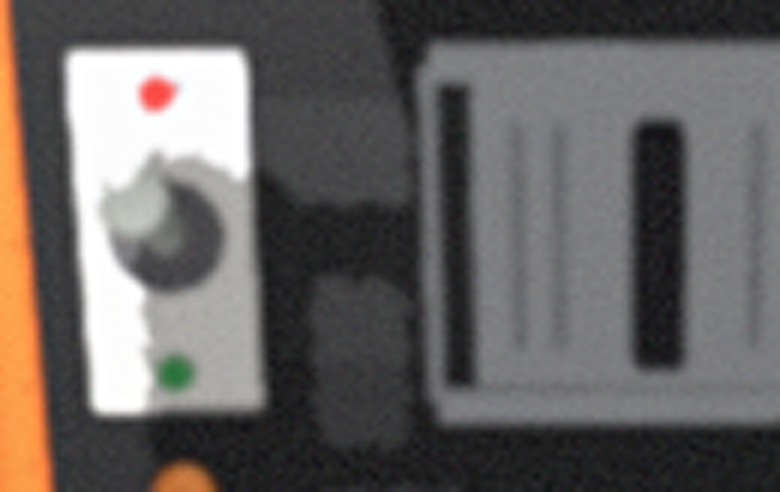

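```bash
cat >> h.py <<'E'
C=np.array([.5963,-.147]);YAW=-.2301
ex=np.array([np.cos(YAW),np.sin(YAW)]);ey=np.array([-ex[1],ex[0]])
def pk(x,y,z): # pack mm (z above deck) -> world
    return np.r_[C+ex*x/1e3+ey*y/1e3,.088+z/1e3]
def go(x,y,z): print("to",(x,y,z),totool(pk(x,y,z)))
def me():
    p=r.get_state()["tool_pos"];e=p[:2]-C;print("pack mm",(e@ex*1e3).round(1),(e@ey*1e3).round(1),((p[2]-.088)*1e3).round(1))
E
python3 -c "
from h import *
me();go(0,-35,30);go(0,-35,7)"
```

```text
pack mm -8.8 -7.9 195.1
to (0, -35, 30) [ -8.9 -27.  165.1]
to (0, -35, 7) [ -9.  -27.  188.1]
```

```bash
python3 -m pendant '[[1,[-9,-27,10],[0,0,-0.3]],[1,[0,0,45],[0,0,0]],[1,[0,0,45],[0,0,0]],[1,[0,0,45],[0,0,0]],[1,[0,0,20],[0,0,0]],[1,[0,0,12],[0,0,0]],[1,[0,0,9],[0,0,0]],[1,[0,0,0],[0,0,0]]]'
python3 - <<'E'
from h import *
me();d=wrist("pics/w2.png")
cv2.imwrite("pics/w2c.png",cv2.resize(d["img"][60:420,140:500,::-1],(600,600)))
E
```

```text
clock: 3.3
tool_pos: [0.5887, -0.1783, 0.0978]
eef_rot: [0.111, 0.994, 0.0, 0.0]
contact_force: [-0.5, -1.5, 0.2]
opening: 0.001
finger_force: 0.0
pack mm -0.3 -32.2 9.8
```

View pics/w2c.png

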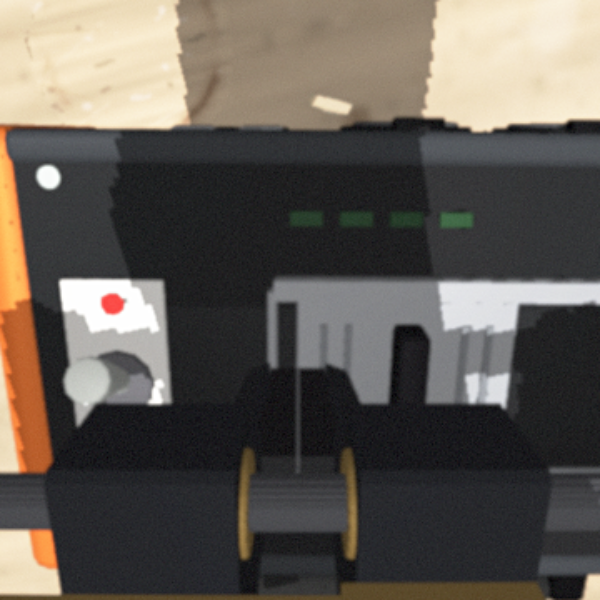

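The closed fingertips sit left of the ridge with a gap to it, and the lever is clear. Next I push towards +y.

```bash
python3 -m pendant '[[1,[0,5,1],[0,0,0]],[1,[0,6,0],[0,0,0]],[1,[0,7,0],[0,0,0]],[1,[0,7,0],[0,0,0]],[1,[0,7,0],[0,0,0]],[1,[0,7,0],[0,0,0]],[1,[0,6,0],[0,0,0]],[1,[0,0,0],[0,0,0]]]'; python3 -c "
from h import *
me();go(0,34,7)"
```

```text
clock: 4.35
tool_pos: [0.5987, -0.1336, 0.0966]
eef_rot: [0.11, 0.994, 0.001, -0.0]
contact_force: [-0.6, 0.9, -0.0]
opening: 0.002
finger_force: 0.0
pack mm -0.7 13.6 8.6
to (0, 34, 7) [-0.9 20.4  1.6]
```

```bash
python3 -m pendant '[[1,[0,5,0],[0,0,0]],[1,[0,5,0],[0,0,0]],[1,[0,4,0],[0,0,0]],[1,[0,3,0],[0,0,0]],[1,[0,0,0],[0,0,0]]]'
python3 - <<'E'
from h import *
me();go(0,34,7)
d=wrist("pics/w3.png")
cv2.imwrite("pics/w3c.png",cv2.resize(d["img"][60:420,140:500,::-1],(600,600)))
E
```

```text
clock: 4.97
tool_pos: [0.6024, -0.1175, 0.0966]
eef_rot: [0.111, 0.994, 0.0, -0.0]
contact_force: [-0.4, -0.1, -0.0]
opening: 0.007
finger_force: 0.1
pack mm -0.8 30.1 8.6
to (0, 34, 7) [-0.8  3.9  1.6]
```

View pics/w3c.png

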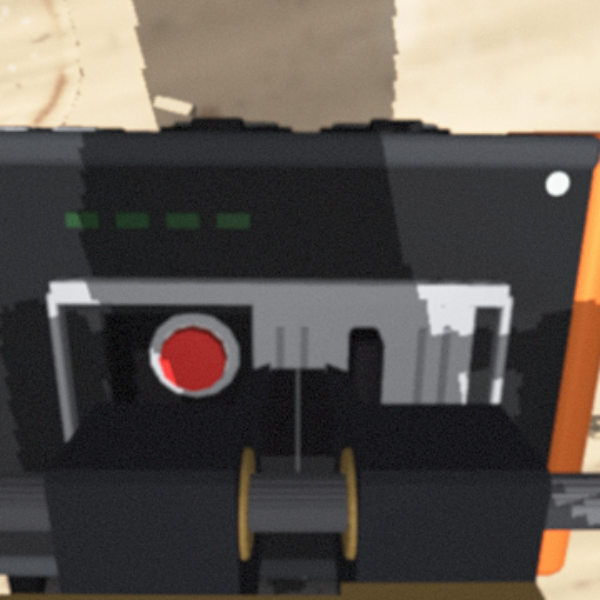

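The well is open with the red button visible, and the shutter still has about 3 mm of travel left.

```bash
python3 -m pendant '[[1,[0,1.5,0],[0,0,0]],[1,[0,1.5,0],[0,0,0]],[1,[0,0,0],[0,0,0]]]'; python3 -m pendant '[[1,[0,1,0],[0,0,0]],[1,[0,0,0],[0,0,0]]]';python3 -m pendant '[[1,[0,1,0],[0,0,0]],[1,[0,0,0],[0,0,0]]]'; python3 -c "
from h import *
me()"
```

```text
clock: 5.4
tool_pos: [0.6031, -0.1153, 0.0968]
eef_rot: [0.111, 0.994, 0.0, 0.0]
contact_force: [0.4, -1.4, 0.1]
opening: 0.003
finger_force: 0.6
clock: 5.65
tool_pos: [0.6033, -0.1143, 0.0968]
eef_rot: [0.111, 0.994, 0.0, 0.0]
contact_force: [-0.1, -0.8, -0.8]
opening: 0.005
finger_force: 0.6
clock: 5.9
tool_pos: [0.6036, -0.1133, 0.0967]
eef_rot: [0.111, 0.994, 0.0, 0.0]
contact_force: [0.6, -1.5, -0.0]
opening: 0.009
finger_force: 0.6
pack mm -0.6 34.5 8.7
```

```bash
python3 -m pendant '[[1,[0,1,0],[0,0,0]],[1,[0,0,0],[0,0,0]]]';python3 -m pendant '[[1,[0,1,0],[0,0,0]],[1,[0,0,0],[0,0,0]]]'
python3 - <<'E'
from h import *
me();d=wrist("pics/w4.png")
cv2.imwrite("pics/w4c.png",cv2.resize(d["img"][60:420,140:500,::-1],(600,600)))
E
```

```text
clock: 6.15
tool_pos: [0.6038, -0.1122, 0.0967]
eef_rot: [0.111, 0.994, 0.0, 0.0]
contact_force: [0.2, -1.0, 0.1]
opening: 0.004
finger_force: 0.6
clock: 6.4
tool_pos: [0.6039, -0.1117, 0.0967]
eef_rot: [0.111, 0.994, -0.0, 0.0]
contact_force: [-1.2, -2.2, 0.1]
opening: 0.006
finger_force: 1.0
pack mm -0.7 36.2 8.7
```

View pics/w4c.png

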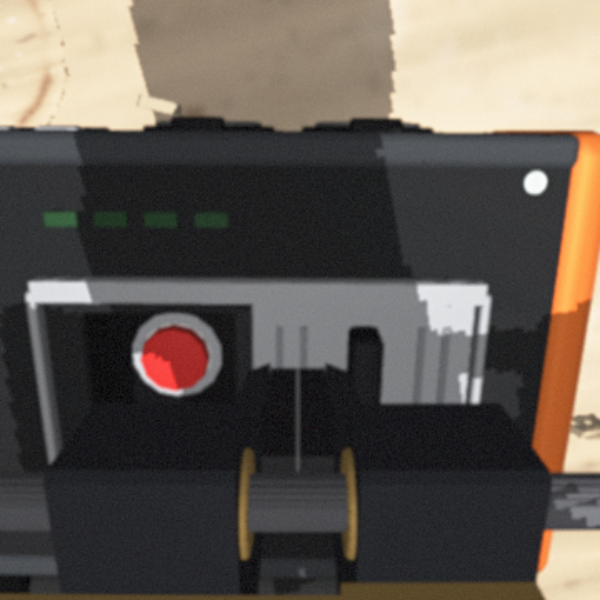

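The gap between the plate and its right-hand stop is nearly closed and the force is rising, so I'll nudge it once more, then lift and line up over the well.

```bash
python3 -m pendant '[[1,[0,1.5,0],[0,0,0]],[1,[0,0,0],[0,0,0]]]'; python3 -m pendant '[[1,[0,-4,0],[0,0,0]],[1,[0,0,-20],[0,0,0]],[1,[0,-20,0],[0,0,0]],[1,[0,-16,0],[0,0,0]],[1,[0,0,0],[0,0,0]]]'
python3 - <<'E'
from h import *
me();go(0,-5,-10)
# button check from the w4 picture: red centre at 16 mm below deck
d=load("pics/w4.npy");h=cv2.cvtColor(d["img"],cv2.COLOR_RGB2HSV);m=cv2.inRange(h,(0,150,80),(4,255,255))|cv2.inRange(h,(170,150,80),(180,255,255))
n,l,s,c=cv2.connectedComponentsWithStats(m);i=1+s[1:,4].argmax();p=onz(c[i],d,.072);e=p[:2]-C;print(s[i],c[i],"btn pack",e@ex*1e3,e@ey*1e3)
E
```

```text
clock: 6.7
tool_pos: [0.6039, -0.1115, 0.0967]
eef_rot: [0.112, 0.994, -0.001, -0.0]
contact_force: [-1.1, -4.8, 0.8]
opening: 0.004
finger_force: 2.6
clock: 7.32
tool_pos: [0.594, -0.1521, 0.1159]
eef_rot: [0.113, 0.994, -0.001, -0.001]
contact_force: [0.2, 0.3, -0.1]
opening: 0.005
finger_force: 0.0
pack mm -1.1 -5.5 27.9
to (0, -5, -10) [-1.1  0.5 37.9]
[ 225  256   39   37 1118] [244.53667263 274.38729875] btn pack -1.8857393810898362 -4.125273315808197
```

```bash
python3 -m pendant '[[1,[0,1,10],[0,0,0]],[1,[0,0,12],[0,0,0]],[1,[0,0,10],[0,0,0]],[1,[0,0,6],[0,0,0]],[1,[0,0,0],[0,0,0]]]'; python3 -m pendant '[[1,[0,0,3],[0,0,0]],[1,[0,0,3],[0,0,0]],[1,[0,0,0],[0,0,0]]]';  python3 -c "
from h import *
me()"
```

```text
clock: 7.95
tool_pos: [0.5953, -0.1478, 0.078]
eef_rot: [0.111, 0.994, 0.0, -0.001]
contact_force: [-0.2, 0.5, 0.1]
opening: 0.007
finger_force: 0.0
clock: 8.32
tool_pos: [0.5955, -0.1481, 0.0726]
eef_rot: [0.111, 0.994, 0.0, -0.0]
contact_force: [-0.5, -0.9, 0.2]
opening: 0.003
finger_force: 0.0
pack mm -0.6 -1.2 -15.4
```

```bash
python3 -m pendant '[[1,[0,-3,0],[0,0,0]],[1,[0,0,2],[0,0,0]],[1,[0,0,2],[0,0,0]],[1,[0,0,0],[0,0,0]]]'; python3 -m pendant '[[1,[0,0,2],[0,0,0]],[1,[0,0,1],[0,0,0]],[1,[0,0,0],[0,0,0]]]';  python3 -c "
from h import *
me()"
```

```text
clock: 8.82
tool_pos: [0.595, -0.1517, 0.0688]
eef_rot: [0.111, 0.994, -0.0, 0.0]
contact_force: [-1.2, -1.6, 2.6]
opening: 0.006
finger_force: 1.3
clock: 9.2
tool_pos: [0.5951, -0.1517, 0.0664]
eef_rot: [0.111, 0.994, -0.001, 0.0]
contact_force: [-1.5, -2.8, 9.3]
opening: 0.002
finger_force: 4.5
pack mm -0.1 -4.8 -21.6
```

```bash
python3 -m pendant '[[1,[0,0,1],[0,0,0]],[1,[0,0,0.5],[0,0,0]],[1,[0,0,0],[0,0,0]],[1,[0,0,0],[0,0,0]]]';  python3 -c "
from h import *
me()"
```

```text
clock: 9.7
tool_pos: [0.5951, -0.1517, 0.0663]
eef_rot: [0.111, 0.994, -0.001, 0.0]
contact_force: [-4.3, -0.8, 19.9]
opening: 0.003
finger_force: 9.7
pack mm -0.1 -4.8 -21.7
```

The button is on its stop (20 N with no further movement). Now I lift out and go over to the far side of the ridge.

```bash
python3 -m pendant '[[1,[0,0,-20],[0,0,0]],[1,[0,0,-35],[0,0,0]],[1,[0,0,-15],[0,0,0]],[1,[0,45,0],[0,0,0]],[1,[0,45,0],[0,0,0]],[1,[0,0,0],[0,0,0]],[1,[0,0,0],[0,0,0]]]'
python3 - <<'E'
from h import *
me();go(0,84,8);d=wrist("pics/w5.png")
cv2.imwrite("pics/w5c.png",d["img"][:,:,::-1])
E
```

```text
clock: 10.58
tool_pos: [0.6143, -0.0636, 0.1337]
eef_rot: [0.111, 0.994, -0.0, -0.001]
contact_force: [0.0, -0.4, -0.3]
opening: 0.002
finger_force: 0.0
pack mm -1.5 85.3 45.7
to (0, 84, 8) [-1.5 -1.3 37.7]
```

View pics/w5c.png

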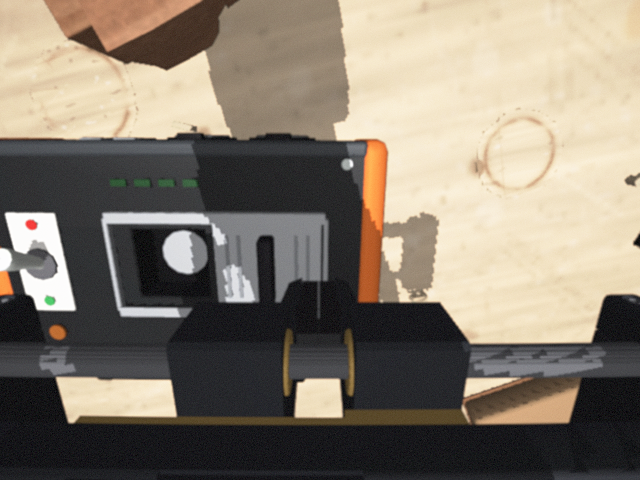

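The ridge is at (265,270) with the fingertips beyond it to the right, and the button is deep in the well. Next I go down and push the shutter shut: the TCP has to end at about y = -5+18.8 = 14.

```bash
python3 -m pendant '[[1,[0,0,20],[0,0,0]],[1,[0,0,17],[0,0,0]],[1,[0,0,0],[0,0,0]],[1,[0,-6,0],[0,0,0]],[1,[0,-7,0],[0,0,0]],[1,[0,-7,0],[0,0,0]],[1,[0,-7,0],[0,0,0]],[1,[0,0,0],[0,0,0]]]'
python3 -c "
from h import *
me();go(0,14,8)"
```

```text
clock: 11.62
tool_pos: [0.6087, -0.0908, 0.0974]
eef_rot: [0.112, 0.994, -0.0, 0.0]
contact_force: [0.9, -0.3, 0.3]
opening: 0.005
finger_force: 0.0
pack mm -0.7 57.6 9.4
to (0, 14, 8) [ -0.4 -43.6   1.4]
```

```bash
python3 -m pendant '[[1,[0,-7,0],[0,0,0]],[1,[0,-7,0],[0,0,0]],[1,[0,-7,0],[0,0,0]],[1,[0,-7,0],[0,0,0]],[1,[0,-6,0],[0,0,0]],[1,[0,-5,0],[0,0,0]],[1,[0,0,0],[0,0,0]]]'
python3 -m pendant '[[1,[0,-2,0],[0,0,0]],[1,[0,0,0],[0,0,0]]]'
python3 -c "
from h import *
me();go(0,14,8)"
```

```text
clock: 12.5
tool_pos: [0.5999, -0.1286, 0.0971]
eef_rot: [0.112, 0.994, -0.0, -0.0]
contact_force: [0.1, -0.3, 1.1]
opening: 0.005
finger_force: 0.0
clock: 12.75
tool_pos: [0.5998, -0.1296, 0.0971]
eef_rot: [0.111, 0.994, -0.0, -0.0]
contact_force: [-0.0, 0.5, -0.1]
opening: 0.005
finger_force: 0.2
pack mm -0.6 17.8 9.1
to (0, 14, 8) [-0.6 -3.8  1.1]
```

```bash
python3 -m pendant '[[1,[0,-2,0],[0,0,0]],[1,[0,0,0],[0,0,0]]]'
python3 -m pendant '[[1,[0,-2,0],[0,0,0]],[1,[0,0,0],[0,0,0]]]'
python3 -m pendant '[[1,[0,-1.5,0],[0,0,0]],[1,[0,0,0],[0,0,0]]]'
python3 -c "
from h import *
me()"
```

```text
clock: 13.0
tool_pos: [0.5993, -0.1314, 0.0971]
eef_rot: [0.111, 0.994, 0.0, -0.0]
contact_force: [-0.1, 0.7, 0.1]
opening: 0.006
finger_force: 0.5
clock: 13.25
tool_pos: [0.5988, -0.1336, 0.0971]
eef_rot: [0.111, 0.994, -0.0, -0.0]
contact_force: [1.1, 1.2, -0.4]
opening: 0.006
finger_force: 0.5
clock: 13.5
tool_pos: [0.5988, -0.1339, 0.0972]
eef_rot: [0.111, 0.994, 0.001, 0.0]
contact_force: [0.1, 2.7, -1.5]
opening: 0.004
finger_force: 1.8
pack mm -0.6 13.3 9.2
```

```bash
python3 -m pendant '[[1,[0,-1.5,0],[0,0,0]],[1,[0,0,0],[0,0,0]]]'
python3 -m pendant '[[1,[0,4,0],[0,0,0]],[1,[0,0,-25],[0,0,0]],[1,[0,0,-20],[0,0,0]],[1,[13,-35,0],[0,0,0]],[1,[14,-35,0],[0,0,0]],[1,[14,-34,0],[0,0,0]],[1,[0,0,0],[0,0,0]],[1,[0,0,0],[0,0,0]]]'
python3 - <<'E'
from h import *
me();go(-41,-86,17);d=wrist("pics/w6.png")
cv2.imwrite("pics/w6c.png",d["img"][:,:,::-1])
E
```

```text
clock: 13.75
tool_pos: [0.5988, -0.134, 0.0972]
eef_rot: [0.11, 0.994, 0.001, 0.0]
contact_force: [0.5, 6.3, -1.8]
opening: 0.007
finger_force: 3.0
clock: 14.75
tool_pos: [0.5367, -0.2248, 0.1424]
eef_rot: [0.111, 0.994, -0.0, 0.0]
contact_force: [0.2, 0.8, 0.0]
opening: 0.005
finger_force: 0.0
pack mm -40.3 -89.3 54.4
to (-41, -86, 17) [ 0.7  3.3 37.4]
```

View pics/w6c.png

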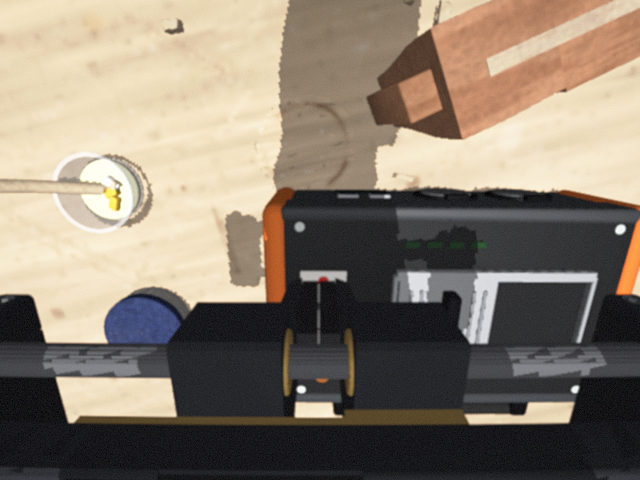

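The shutter is shut over the well and the fingers are in line with the lever. Its red dot shows just ahead of the tips, at (322,280). Next I go down and push towards the pack's +x.

```bash
python3 -m pendant '[[1,[1,3,15],[0,0,0]],[1,[0,0,15],[0,0,0]],[1,[0,0,7],[0,0,0]],[1,[0,0,0],[0,0,0]]]'
python3 -m pendant '[[1,[-5,0,0],[0,0,0]],[1,[-5,0,0],[0,0,0]],[1,[-5,0,0],[0,0,0]],[1,[-5,0,0],[0,0,0]],[1,[-4,0,0],[0,0,0]],[1,[0,0,0],[0,0,0]]]'
python3 -c "
from h import *
me()"
```

```text
clock: 15.3
tool_pos: [0.5354, -0.2214, 0.1042]
eef_rot: [0.111, 0.994, 0.0, -0.001]
contact_force: [0.7, -0.3, -0.1]
opening: 0.006
finger_force: 0.0
clock: 16.05
tool_pos: [0.5598, -0.2272, 0.1052]
eef_rot: [0.111, 0.994, -0.0, 0.0]
contact_force: [-1.5, -0.2, 1.2]
opening: 0.005
finger_force: 0.7
pack mm -17.2 -86.4 17.2
```

```bash
python3 -m pendant '[[1,[-3,0,0],[0,0,0]],[1,[-3,0,0],[0,0,0]],[1,[-2,0,0],[0,0,0]],[1,[0,0,0],[0,0,0]]]'
python3 -m pendant '[[1,[-2,0,0],[0,0,0]],[1,[0,0,0],[0,0,0]]]'
python3 -m pendant '[[1,[-1.5,0,0],[0,0,0]],[1,[0,0,0],[0,0,0]]]'
python3 -c "
from h import *
me()"
```

```text
clock: 16.55
tool_pos: [0.5674, -0.2288, 0.1053]
eef_rot: [0.111, 0.994, -0.0, 0.0]
contact_force: [-2.2, 0.5, 2.1]
opening: 0.007
finger_force: 1.0
clock: 16.8
tool_pos: [0.5692, -0.2292, 0.1052]
eef_rot: [0.111, 0.994, 0.0, 0.0]
contact_force: [-2.2, 0.6, 1.9]
opening: 0.004
finger_force: 1.1
clock: 17.05
tool_pos: [0.5705, -0.2295, 0.1051]
eef_rot: [0.111, 0.994, 0.0, -0.0]
contact_force: [-1.9, -0.4, 1.3]
opening: 0.002
finger_force: 1.1
pack mm -6.3 -86.2 17.1
```

```bash
for i in 1; do python3 -m pendant '[[1,[-2,0,0],[0,0,0]],[1,[0,0,0],[0,0,0]]]'; done
python3 -m pendant '[[1,[-2,0,0],[0,0,0]],[1,[0,0,0],[0,0,0]]]'
python3 -m pendant '[[1,[-1.5,0,0],[0,0,0]],[1,[0,0,0],[0,0,0]]]'
python3 -c "
from h import *
me()"
```

```text
clock: 17.3
tool_pos: [0.5711, -0.2297, 0.1049]
eef_rot: [0.111, 0.994, 0.0, -0.002]
contact_force: [-4.9, 0.6, 3.3]
opening: 0.0
finger_force: 2.8
clock: 17.55
tool_pos: [0.5713, -0.2298, 0.1048]
eef_rot: [0.111, 0.994, 0.0, -0.003]
contact_force: [-8.6, 1.8, 5.9]
opening: 0.004
finger_force: 4.7
clock: 17.8
tool_pos: [0.5715, -0.2298, 0.1047]
eef_rot: [0.111, 0.994, 0.0, -0.005]
contact_force: [-10.3, 3.6, 6.8]
opening: 0.01
finger_force: 6.3
pack mm -5.3 -86.3 16.7
```

The lever is hard on its stop. I back off, rise, and take one overall look with the scene moved back into view.

```bash
python3 -m pendant '[[1,[8,0,0],[0,0,0]],[1,[8,0,0],[0,0,0]],[1,[0,0,-35],[0,0,0]],[1,[0,20,-45],[0,0,0]],[1,[0,30,-45],[0,0,0]],[1,[0,30,-45],[0,0,0]],[1,[0,0,0],[0,0,0]],[1,[0,0,0],[0,0,0]]]'
python3 - <<'E'
from h import *
me();st();d=wrist("pics/w7.png");im=d["img"].astype(int)
g=im.min(2);P=[]
for x in(-61,61):
  for y in(-101,101):
    c,_=cv2.projectPoints(np.zeros((1,3)),np.zeros(3),np.zeros(3),np.array(d["camera_matrix"]),np.array(d["D"])) if 0 else (0,0)
    q=np.array(d["camera_from_world"])@np.r_[pk(x,y,0),1];q=np.array([[q[0],-q[1],-q[2]]])
    uv=cv2.projectPoints(q,np.zeros(3),np.zeros(3),np.array(d["camera_matrix"]),np.array(d["D"]))[0].ravel();u,v=uv.round().astype(int)
    w=g[max(v-6,0):v+7,u-6:u+7];ys,xs=np.nonzero(w>140)
    if len(xs): p=onz((u-6+xs.mean(),v-6+ys.mean()),d,.088);e=(p-pk(x,y,0))[:2];print(x,y,len(xs),"shift mm",(e*1e3).round(1))
cv2.imwrite("pics/w7c.png",d["img"][:,:,::-1])
E
```

```text
clock: 18.8
tool_pos: [0.5776, -0.1498, 0.2747]
eef_rot: [0.111, 0.994, -0.0, -0.0]
contact_force: [0.2, -0.3, -0.8]
opening: 0.002
finger_force: 0.0
pack mm -17.6 -7.0 186.7
t 18.8 tcp [ 0.5776 -0.1498  0.2747] x [-0.975  0.221  0.   ] y [ 0.221  0.975 -0.001] z [-0.    -0.001 -1.   ] F [ 0.16 -0.31 -0.85] op 0.002
-61 -101 45 shift mm [-0.   0.2]
-61 101 41 shift mm [-0.   0.1]
61 -101 31 shift mm [-0.  -0.1]
61 101 29 shift mm [0.2 0.1]
```

View pics/w7c.png

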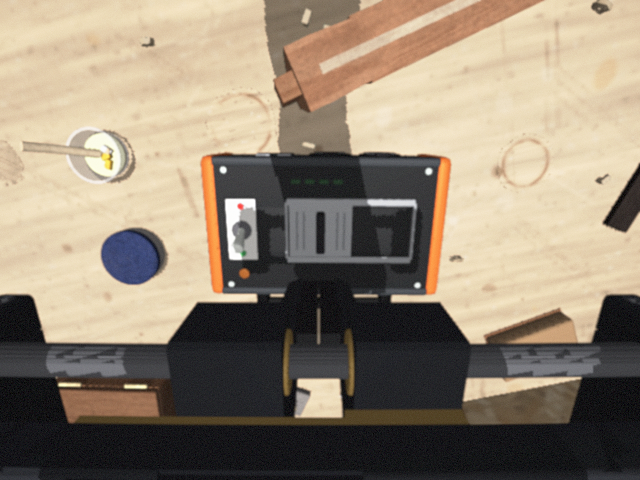

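The lever (240,240) now leans to the green dot, the shutter is shut with its ridge at (320,232), and the pack has not shifted.

```bash
python3 -c "
from plant import r
print(r.finish_job())"
```

```text
the job is handed in; nothing more can be done
None
```

I handed the job in at about 19 s: the reset button was pressed onto its stop, the shutter pushed fully shut and the lever pushed over to on, with the pack within 0.2 mm of where it stood; the hand-in returned no verdict.

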